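# Lay the bath rack across the foot bath

### The arm

A 6-joint arm with a two-finger parallel gripper is mounted at the origin on the work surface. World frame = base frame: x ahead of the robot, y to its left, z up, the work surface at z = 0. Lengths are in m, angles in rad, forces in N, time in s.
With the tool pointing down it reaches from about 0.35 to 0.725 m from the base axis. Payload 4.3 kg.
Tool frame: the origin (TCP) lies midway between the tips of the shut fingers; the grasp point (between the pads) lies 19 mm behind it; z points along the fingers, y is the line along which they close (so a half turn about z gives the same grasp; the last joint's range is limited). The gripper opens to 85 mm and grips with 20 to 120 N. Pads are 22 mm wide; open, the fingers measure 114 mm over their backs; the gripper's body (76 mm by 85 mm) begins 54 mm behind the grasp point. The pads swing forward as they close: fully open they stand 13 mm farther back than shut.
Start: joints at [0.99, 0.377, 0.081, 1.274, 0, 1.46], TCP at [0.261, 0.512, 0.231] pointing down, gripper open.
Joint ranges: [-2.72, 2.72], [-0.84, 1.66], [-1.02, 1.22], [-1.77, 2.12], [-1.37, 1.28], [-3.14, 3.14]. Speed limits (rad/s): [2.57, 2.57, 3.14, 3.14, 3.14, 3.14].

### API

Orientations are given as a unit quaternion [x, y, z, w].
In Python, from station import robot, fingers, kin, viewer gives the robot as it stands. Calls block until the motion is done:
- robot.reach(position, orientation): joint-space move of the TCP to a pose.
- robot.servo_line(position, ori=None, speed=0.15, contact_N=None): straight line of the TCP; ori=None keeps the orientation; speed is the mean speed in m/s. With contact_N (N) it stops when the force on the tool has changed by that much, and returns True; else False.
- robot.move_j(angles): joint-space move.
- fingers.release() and fingers.grab(): open the fingers fully, or close them until they stop; the grip force is fixed at half the most.
- robot.hold(seconds).
- kin.inverse_kinematics(position, orientation): joint angles nearest the present ones, or None.
- viewer.get_image(name): name is "scene" or "top" or "wrist"; returns a dict with "image" (420x560x3 uint8, red, green, blue), "z_map" (420x560 float32, m along the optical axis (not along the pixel's ray), 0 where there is no reading), "fx", "fy", "cx", "cy" (pixels), "rvec" (rotation vector, rad) and "tvec" (3), from world to camera coordinates, as OpenCV has them; the wrist camera has in their place "mount" (4x4, takes a point from camera to tool coordinates, whose origin is the TCP and whose axes are the flange's). Camera axes: x right, y down, z forward; pixel columns grow to the right and rows downward; lengths in m; the calibration is good to about 2 mm. A picture is of the moment at which its call begins: read the wrist's pose just before it.
A pose or a line that the arm cannot do raises robot.MotionError and nothing moves.
- robot.close_job(): hands the job in; it is judged then, once.
Readings, each from a call of its own:
- robot.read_t(): time.
- robot.read_q(): joint angles.
- robot.read_joint_vel(): joint speeds.
- robot.read_joint_efforts(): joint torques, N m.
- robot.read_tool_pos(): TCP position.
- robot.read_tool_rot(): TCP orientation.
- robot.read_force(): force on the tool from outside, world axes, zero at the start.
- robot.read_wrist_torque(): the same for the moment, N m.
- robot.read_gripper_width(): opening from 0.0 (shut) to 1.0 (fully open).
- robot.read_gripper_force(): force on a finger pad.
Only numpy, scipy, OpenCV 4.12 (cv2) and the standard library are available. Lean on these libraries where they do the work, as an engineer would, in place of code of your own. Each camera call takes 0.05 s, during which the arm holds its last target. There are 200 camera calls.

### The job

Take the bath rack by its wooden handle and carry it over to the blue foot bath, without touching its free-running soap dish, letting it bump either end of the rack, or disturbing the other toiletries. Bring the dish to the middle of the rack and keep it there for at least 6 seconds while you hold the rack level above the foot bath. Then lay the rack gently and squarely across the middle of the bath, its rails on both long sides and its end cheeks outside, with the dish still in the middle of the rack, and let go.

Things in the scene. Friction and masses are not known exactly. Their poses are not given: they have to be found in the camera images.
- rack: Bath rack, nominal 0.25 kg. Two 12 mm steel rails along y, 35 mm either side of the middle (x), from 16 to 28 mm above the origin, run between two wooden end cheeks 110 mm (x) by 18 mm, 40 mm high, inner faces 156 mm from the middle (y). The handle, a wooden bar along x, 24 mm wide, x = -50 to -150 mm, 12 to 42 mm up, points roughly to the robot. Origin: centre, underside of the cheeks; z up.
- rack_middle (a point): Middle of the rack: centre between the rails at the height of their tops, 28 mm above the rack's origin.
- rack_grip (a point): Place to grip the handle: on its centre line at x = -90 mm, 30 mm above the rack's origin, 12 mm below the handle's top; pinch across the rack's y from above.
- dish (a joint): Position of the soap dish along the rack's y in m: 0 in the middle, bumps the end cheeks at +-0.105. It runs loose on rollers along the rails: drag only about 0.0012 N plus 0.03 N per m/s, so it gains nearly g times the slope of the rails and keeps its place in space when the rack is moved under it. It starts at rest off the middle.
- dish_middle (a point): Top of the pink soap in the pale glass dish: dish 86 mm (x) by 100 mm (y), with soap nominal 0.18 kg; this point lies 64 mm above the rack's origin, over the dish's centre.
- basin_mouth (a point): Centre of the mouth of the blue plastic foot bath, at rim level, 120 mm above the ledge. Fixed open box, outside with its rim 380 mm (x) by 280 mm (y), long sides along its x, turned up to 0.2 rad; rim about 20 mm wide. The rack lies across it along y, its rails on the long rims, so its origin is then 104 mm above the ledge.
- basin: The foot bath itself; origin at the centre of its underside, on the ledge; its long sides run along its x.
- shampoo: Bystander: white shampoo bottle, 56 mm across, 170 mm tall, standing; origin at the centre of its underside.
- tumbler: Bystander: green glass tooth tumbler, 72 mm across, 100 mm tall, standing; origin at the centre of its underside.
- salts: Bystander: amber jar of bath salts with a yellow cap, 70 mm across, 90 mm tall, standing; origin at the centre of its underside.

How it is judged:
On the way:
1. the rack is held level above the foot bath with the dish in its middle (horizontal distance between rack_middle and basin_mouth below 0.06 m and height (world z) of rack above 0.13 m and angle between rack's own z axis and vertical below 0.12 rad and value of joint dish between -0.03 and 0.03 m), for 5 s.
At the end, for the whole second after the job is handed in: The rack lies across the foot bath, released and at rest: rails on both long rims (origin 98-110 mm up), middle within 40 mm of the bath's middle, tilt under 0.05 rad, turned within 0.15 rad of square; dish within 30 mm of the rack's middle, slower than 0.03 m/s (horizontal distance between rack_middle and basin_mouth below 0.04 m and height (world z) of rack between 0.098 and 0.11 m and angle between rack's own z axis and vertical below 0.05 rad and angle between the y axis of rack and the y axis of basin, either way round below 0.15 rad and contact force between rack and basin above 1 N and linear speed of rack below 0.02 m/s and velocity of joint dish between -0.03 and 0.03 m/s and value of joint dish between -0.03 and 0.03 m); the robot touches nothing.
It fails at once if the soap dish bumps an end of the rack (value of joint dish above 0.102 m or value of joint dish below -0.102 m).
It fails at once if the robot touches the soap dish (contact force between any of dish_c0, dish_c1, dish_c2, dish_c3, dish_c4, dish_c5 and the fingers above 0.3 N or contact force between any of dish_c0, dish_c1, dish_c2, dish_c3, dish_c4, dish_c5 and the arm above 0.3 N).
It fails at once if the rack is slammed on the foot bath (contact force between rack and basin above 30 N).
It fails at once if other toiletries are disturbed (distance of any of shampoo, tumbler, salts from where it was at the start of the episode above 0.025 m or angle between any of shampoo, tumbler, salts's own z axis and vertical above 0.3 rad).
It also fails if it takes over 72 s, if anything falls off the work surface, if the arm or the gripper's body presses on something with over 40 N, if the wrist force passes 120 N, or if a joint passes its speed limit or range.

## Working session

There is one attempt and no reset: what is moved stays moved. The work goes in short steps, each a Python script; the robot and the scene stay as the last script left them, time stands still between calls to the robot, and variables do not carry over. Pictures are saved under pics/ and viewed, at most 10 in all, crops included, and the job is handed in when it is done.

```bash
ls; mkdir -p pics
python3 - <<'E'
from station import robot, fingers, kin, viewer
import cv2, numpy as np
ims=[]
for n in ("scene","top"):
    d=viewer.get_image(n); np.savez(f"pics/{n}0.npz",**d)
    cv2.imwrite(f"pics/{n}0.png",d["image"][:,:,::-1])
    R=cv2.Rodrigues(np.array(d["rvec"]))[0]; print(n,d["fx"],d["cx"],d["cy"],-R.T@np.ravel(d["tvec"]),R[2])
print(robot.read_t(),robot.read_tool_pos(),robot.read_tool_rot())
E
```

```text
pics
scene 430.055821255672 285.0131242433903 208.90186772830916 [ 1.21517407 -0.23072924  0.9212948 ] [-0.57967378  0.21639098 -0.78559102]
top 433.29106280332934 283.41858269565586 208.09338940715764 [0.45928168 0.00478859 0.96783607] [ 0.15084668  0.01350568 -0.98846491]
0.1 [0.26049151 0.51194219 0.23043224] [ 2.33237659e-01  9.72419301e-01 -8.93709111e-04 -3.15657882e-04]
```

View pics/top0.png

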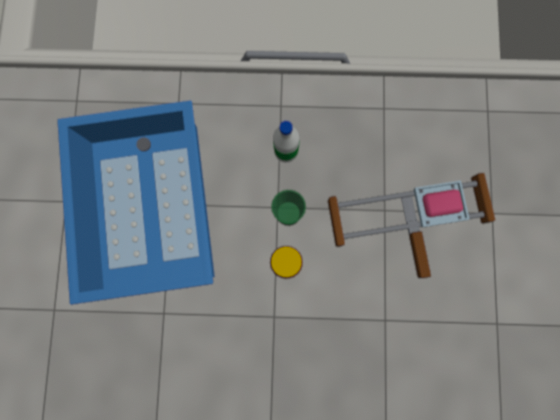

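View pics/scene0.png

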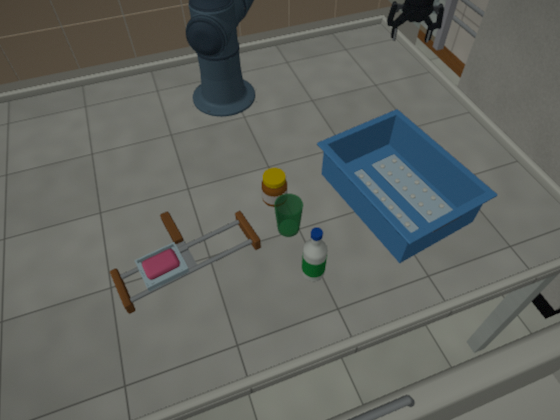

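The top view shows the bath on the left (corners about (60,120), (190,103), (212,283), (72,300)). The rack is on the right, with cheeks at (336,221) and (484,198), handle end at (421,275) and soap at (443,203). The bystanders stand between them, around x≈287. The scene view agrees. Next I'll measure.

```bash
cat > geo.py <<'E'
import numpy as np, cv2
def cloud(d):
    R=cv2.Rodrigues(np.array(d["rvec"]))[0]; t=np.ravel(d["tvec"]); z=d["z_map"]
    v,u=np.mgrid[:z.shape[0],:z.shape[1]]
    P=np.stack([(u-d["cx"])/d["fx"]*z,(v-d["cy"])/d["fy"]*z,z],-1)
    W=(P-t)@R; W[z==0]=np.nan
    return W, cv2.cvtColor(np.asarray(d["image"]),cv2.COLOR_RGB2HSV)
E
python3 - <<'E'
import numpy as np,cv2
from geo import cloud
for n in("top","scene"):
    W,H=cloud(dict(np.load(f"pics/{n}0.npz")))
    h,s,v=H[...,0].astype(int),H[...,1],H[...,2]
    ws=W[...,0]
    rackreg=(W[...,1]<-0.05)&(ws>.2)&(ws<.75)
    wood=(((h<18))&(s>120)&(v>40))&rackreg
    k,lab,st,c=cv2.connectedComponentsWithStats(wood.astype(np.uint8))
    print(n)
    for i in range(1,k):
        if st[i,4]<60: continue
        p=W[lab==i]; p=p[~np.isnan(p[:,0])]; zt=np.percentile(p[:,2],90); q=p[p[:,2]>zt-.006]
        r=cv2.minAreaRect((q[:,:2]*1000).astype(np.float32)); print(" wood",c[i].round(),len(q),zt.round(4),np.round(r[0],1),np.round(r[1],1),round(r[2],1))
    pink=(h>160)&(s>120)&(v>100)&rackreg
    p=W[pink]; zt=np.nanpercentile(p[:,2],90); q=p[p[:,2]>zt-.005]; r=cv2.minAreaRect((q[:,:2]*1000).astype(np.float32)); print(" soap",zt,np.round(r[0],1),np.round(r[1],1))
    blue=(h>95)&(h<118)&(s>130)&(W[...,1]>.1)&(W[...,2]>.112)&(W[...,2]<.13)
    q=W[blue];r=cv2.minAreaRect((q[:,:2]*1000).astype(np.float32)); print(" rim",len(q),np.median(q[:,2]),np.round(r[0],1),np.round(r[1],1),r[2])
    by=(W[...,2]>.05)&(abs(W[...,1])<.16)&(ws>.2)&(ws<.7)
    k,lab,st,c=cv2.connectedComponentsWithStats(by.astype(np.uint8))
    for i in range(1,k):
        if st[i,4]<60: continue
        q=W[lab==i]; print(" obj",c[i].round(),np.nanpercentile(q,[2,98],axis=0).round(3).tolist())
E
```

```text
top
 wood [483. 198.] 353 0.0394 [ 638.3 -421. ] [103.8  17.6] 10.9
 wood [336. 221.] 346 0.0399 [577.  -96.9] [105.4  16.5] 10.8
 wood [420. 254.] 453 0.0419 [ 510.  -276.7] [94.5 22.1] 11.0
 soap 0.06371237905262815 [ 619.1 -320.3] [46.4 75.4]
 rim 6081 0.11833482301189661 [600.5 318.4] [375.8 279.2] 9.926004409790039
 obj [288. 204.] [[0.562, -0.027, 0.052], [0.628, 0.04, 0.101]]
 obj [286. 262.] [[0.454, -0.022, 0.057], [0.514, 0.039, 0.091]]
 obj [210. 272.] [[0.436, 0.15, 0.114], [0.493, 0.16, 0.121]]
scene
 wood [248. 230.] 206 0.0425 [583.5 -97.3] [108.8  14.5] 10.9
 wood [171. 227.] 254 0.0453 [ 514.4 -277.8] [97.8 20.6] 10.7
 wood [122. 291.] 302 0.0429 [ 643.6 -419.7] [106.6  17.6] 10.7
 soap 0.06671402583420233 [ 625.9 -321.6] [46.4 72.1]
 rim 3174 0.12064968576375382 [604.  319.5] [377.6 280.7] 10.103862762451172
 obj [282. 196.] [[0.466, -0.023, 0.051], [0.632, 0.04, 0.102]]
```

```bash
cat >> geo.py <<'E'
from scipy.spatial.transform import Rotation as Rot
C0=np.array([.6105,-.2588]); PSI0=.188; CB=np.array([.602,.319]); PSIB=.175
def ori(psi,phi=0.):  # phi>0: rack +y end goes up (rotation about rack x)
    M=np.array([[-np.cos(psi),-np.sin(psi),0],[-np.sin(psi),np.cos(psi),0],[0,0,-1]])
    return (Rot.from_rotvec(phi*np.array([np.cos(psi),np.sin(psi),0]))*Rot.from_matrix(M)).as_quat()
def grip(c,psi,zo): # TCP for rack origin at c, height zo
    return np.array([c[0]-.09*np.cos(psi),c[1]-.09*np.sin(psi),zo+.011])
E
python3 - <<'E'
from station import robot, fingers, kin, viewer
from geo import *
h=grip(C0,PSI0,.22)
for c,p,z in((C0,PSI0,.22),(C0,PSI0,0),(C0+[0,.3],PSI0,.22),(CB,PSIB,.22),(CB,PSIB,.104)):
    q=kin.inverse_kinematics(grip(c,p,z),ori(p)); print(grip(c,p,z).round(3),None if q is None else np.round(q,3))
t=robot.read_t(); robot.reach(h,ori(PSI0)); print("t",robot.read_t()-t)
p,q=robot.read_tool_pos(),robot.read_tool_rot()
d=viewer.get_image("wrist"); np.savez("pics/w1.npz",**d,p=p,q=q); cv2.imwrite("pics/w1.png",d["image"][:,:,::-1])
print(p,q,np.round(d["mount"],3),d["fx"])
print(robot.read_force())
E
```

```text
[ 0.522 -0.276  0.231] [-0.593  0.41   0.128  1.29   0.    -0.781]
[ 0.522 -0.276  0.011] [-0.593  0.562 -0.228  0.781  0.    -0.781]
[0.522 0.024 0.231] [-0.075  0.27  -0.07   1.23   0.    -0.263]
[0.513 0.303 0.231] [0.427 0.422 0.147 1.296 0.    0.252]
[0.513 0.303 0.115] [ 0.427  0.475 -0.075  1.021  0.     0.252]
t 2.9167
[ 0.52241714 -0.27494679  0.23104743] [-9.44054180e-02  9.95533829e-01  6.77880508e-05  8.26552034e-05] [[-0.    -0.952 -0.306  0.079]
 [ 1.    -0.     0.     0.001]
 [-0.    -0.306  0.952 -0.143]
 [ 0.     0.     0.     1.   ]] 376.6336288439854
[ 0.63839256  0.63112305 -0.63624223]
```

View pics/w1.png

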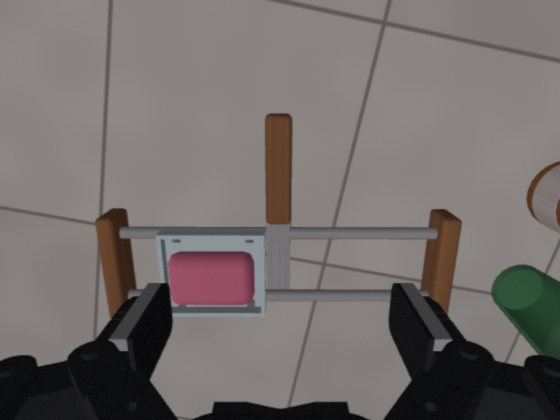

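The wrist view shows the handle at (278,115–222), parallel to the image's vertical axis. The cheeks are at x≈115 and 440, and the dish is left of the middle at (212,277). Next I'll refine the rack pose from this view, then grasp. The wrist camera won't see the dish once the handle is gripped, so I'll track it with the scene camera.

Run:
```python
from geo import *
d=dict(np.load("pics/w1.npz")); z=d["z_map"]
v,u=np.mgrid[:420,:560]; P=np.stack([(u-d["cx"])/d["fx"]*z,(v-d["cy"])/d["fy"]*z,z],-1)
M=d["mount"]; T=P@M[:3,:3].T+M[:3,3]; W=Rot.from_quat(d["q"]).apply(T.reshape(-1,3)).reshape(T.shape)+d["p"]
H=cv2.cvtColor(d["image"],cv2.COLOR_RGB2HSV).astype(int)
wood=(H[...,0]<18)&(H[...,1]>100)&(H[...,2]>40)&(u<480)&(W[...,2]>.02)
k,lab,st,c=cv2.connectedComponentsWithStats(wood.astype(np.uint8))
for i in range(1,k):
    if st[i,4]<100: continue
    p=W[lab==i]; zt=np.percentile(p[:,2],90); q=p[p[:,2]>zt-.006]
    r=cv2.minAreaRect((q[:,:2]*1000).astype(np.float32)); print(c[i].round(),zt.round(4),np.round(r[0],1),np.round(r[1],1),r[2])
```

```text
[278. 168.] 0.0429 [ 501.3 -279.7] [115.7  22.4] 10.224026679992676
[113. 260.] 0.0406 [ 553.2 -382.3] [ 66.4 278.6] 62.89962387084961
[443. 259.] 0.0407 [ 510.1 -167.2] [270.3  63.4] 48.81370544433594
```

```bash
cat >> geo.py <<'E'
def soap(d,z):  # centroid of soap, ray-intersected with plane height z (soap top)
    H=cv2.cvtColor(np.asarray(d["image"]),cv2.COLOR_RGB2HSV)
    m=((H[...,0]>160)&(H[...,1]>120)&(H[...,2]>90)).astype(np.uint8)
    k,lab,st,c=cv2.connectedComponentsWithStats(m); i=1+np.argmax(st[1:,4])
    R=cv2.Rodrigues(np.array(d["rvec"]))[0]; o=-R.T@np.ravel(d["tvec"])
    r=R.T@np.array([(c[i,0]-d["cx"])/d["fx"],(c[i,1]-d["cy"])/d["fy"],1])
    return (o+r*(z-o[2])/r[2])[:2], st[i,4]
E
python3 - <<'E'
from station import robot, fingers, kin, viewer
from geo import *
def T(name,f):
    t=robot.read_t(); 
    try: f()
    except Exception as e: print(name,repr(e)); return
    print(name,round(robot.read_t()-t,3),np.round(robot.read_tool_pos(),4))
h=grip(C0,PSI0,.22); o=ori
T("rot .01",lambda:robot.servo_line(h,o(PSI0,.01),speed=.1))
print(Rot.from_quat(robot.read_tool_rot()).as_matrix()[:,1].round(5), Rot.from_quat(o(PSI0,.01)).as_matrix()[:,1].round(5))
T("10mm+rot",lambda:robot.servo_line(h-[0,0,.01],o(PSI0,.0),speed=.1))
T("40mm",lambda:robot.servo_line(h-[0,0,.05],o(PSI0,.0),speed=.2))
T("reach rot",lambda:robot.reach(h-[0,0,.05],o(PSI0,.005)))
T("down",lambda:robot.servo_line(grip(C0,PSI0,0.002),o(PSI0),speed=.08,contact_N=8))
for n in("scene","top"):
    d=viewer.get_image(n); p,a=soap(d,.064); print(n,p,a)
T("grab",fingers.grab)
print(robot.read_gripper_width(),robot.read_gripper_force(),robot.read_force(),robot.read_tool_rot())
for n in("scene","top"):
    d=viewer.get_image(n); p,a=soap(d,.064); print(n,p,a); cv2.imwrite(f"pics/{n}2.png",d["image"][:,:,::-1])
E
python3 -c "
import cv2;import numpy as np
cv2.imwrite('pics/both2.png',cv2.resize(np.hstack([cv2.imread('pics/scene2.png'),cv2.imread('pics/top2.png')]),(800,300)))"
```

```text
rot .01 0.25 [ 0.5222 -0.2755  0.2309]
[-0.18709  0.98229  0.01019] [-0.18689  0.98233  0.01   ]
10mm+rot 0.25 [ 0.5216 -0.2751  0.2204]
40mm 0.35 [ 0.5213 -0.2751  0.1807]
reach rot 0.25 [ 0.5229 -0.2763  0.1825]
down 2.25 [ 0.5224 -0.2758  0.0134]
scene [ 0.63074579 -0.32053456] 652
top [ 0.6180806  -0.31785028] 780
grab 0.583 [ 0.5222 -0.2758  0.0133]
0.27032189416771507 60.27674317359924 [-0.55383219 -0.27849888  1.61587433] [-9.36897926e-02  9.95601409e-01 -2.29974818e-04  6.24686605e-05]
scene [ 0.63049508 -0.32050234] 652
top [ 0.61792426 -0.31782095] 779
```

View pics/both2.png

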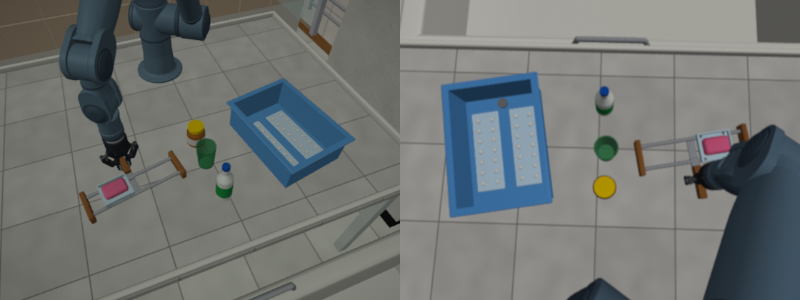

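The dish is clear in the scene view at about (117,188) in the half-size picture. The arm covers only the handle in the top view. I'll write the feedback carry: small tilts drive the dish, and the rack follows under it.

```bash
cat > carry.py <<'E'
from station import robot, fingers, kin, viewer
from geo import *
import pickle, os
g=9.81; U=np.array([-np.sin(.181),np.cos(.181)]); N=np.array([U[1],-U[0]])
YG=(CB-C0)@U; WG=(CB-C0)@N
drag=lambda V:.0067*np.tanh(V/.004)+.16*V
def rack():  # rack origin from the tool, slope towards +y
    p=np.array(robot.read_tool_pos()); M=Rot.from_quat(robot.read_tool_rot()).as_matrix()
    ps=np.arctan2(-M[0,1],M[1,1]); c=p[:2]+.09*np.array([np.cos(ps),np.sin(ps)])
    return (c-C0)@U,p[2],-M[2,1]
class Loop:
    def __init__(s):
        if os.path.exists("kf.pkl"): s.__dict__.update(pickle.load(open("kf.pkl","rb")))
        else: s.x=np.array([-.062,0,0.]); s.P=np.diag([.003,.002,.0025])**2; s.t=robot.read_t(); s.th=0.
    def cycle(s,zo,move,vmax=.09):
        p,tz,th=rack(); t=robot.read_t(); d=viewer.get_image("scene")
        dt=t-s.t; s.t=t; thm=.5*(th+s.th)  # mean slope over the interval
        for _ in range(10):
            h=dt/10; s.x[1]+=h*(g*(thm+s.x[2])-drag(s.x[1])); s.x[0]+=h*s.x[1]
        F=np.array([[1,dt,g*dt*dt/2],[0,1,g*dt],[0,0,1]])
        s.P=F@s.P@F.T+np.diag([3e-4,4e-3*dt**.5,1e-4])**2
        q,a=soap(d,tz+.053); Y=(q-C0)@U+.0015
        if a>300:
            K=s.P[:,0]/(s.P[0,0]+1.2e-3**2); s.x=s.x+K*(Y-s.x[0]); s.P=s.P-np.outer(K,s.P[0])
        Yh,V,b=s.x
        goal=YG if move else p
        vd=np.clip(.45*(goal-Yh),-vmax,vmax); ades=np.clip(1.3*(vd-V),-.07,.07)
        quiet=abs(goal-Yh)<.007 and abs(V)<.008
        th_c=(0. if not quiet and not move and abs(V)<.003 else 0)+np.clip((0 if quiet else ades+drag(V if abs(V)>.004 else .004*np.sign(ades)))/g-b,-.012,.012)
        pt=np.clip(Yh+V*.4,0,YG) if move else p if s.__dict__.get("pt") is None else s.pt
        if move:
            pt=np.clip(pt,p-.05,p+.05)
            if abs(YG-pt)<.012 and abs(V)<.03: pt=YG
        s.pt=pt; f=np.clip(pt/YG,0,1); psi=PSI0+(PSIB-PSI0)*f
        s.th=th
        tgt=grip(C0+U*pt+N*WG*f,psi,zo)
        now=np.array(robot.read_tool_pos()); L=np.linalg.norm(tgt-now)
        robot.servo_line(tgt,ori(psi,-th_c),speed=max(L/.3,.005))
        print(f"{t:6.2f} s={Yh-p:+.3f} raw={Y-p:+.3f} p={p:.3f} V={V:+.3f} b={b*1e3:+.2f} th={th*1e3:+.2f} c={th_c*1e3:+.2f} z={tz:.3f} a={a}")
        s.th=.5*(th_c+th_c) if dt==0 else th_c
        pickle.dump(s.__dict__,open("kf.pkl","wb"))
        return Yh-p,V
E
rm -f kf.pkl
python3 - <<'E'
from carry import *
L=Loop()
for i in range(5):
    s,V=L.cycle(.002+.012*(i+1),False)
    if abs(s)>.085: break
print(robot.read_force(),YG,WG)
E
```

```text
7.20 s=-0.062 raw=-0.063 p=-0.000 V=+0.000 b=+0.00 th=+0.51 c=+4.31 z=0.013 a=651
  7.71 s=-0.062 raw=-0.063 p=-0.000 V=+0.002 b=-2.92 th=+4.05 c=+6.94 z=0.025 a=663
  8.20 s=-0.057 raw=-0.058 p=-0.001 V=+0.016 b=-3.31 th=+7.78 c=+5.57 z=0.038 a=673
  8.71 s=-0.043 raw=-0.042 p=-0.001 V=+0.032 b=-2.79 th=+6.33 c=+2.32 z=0.049 a=672
  9.21 s=-0.022 raw=-0.021 p=-0.001 V=+0.037 b=-2.23 th=+3.09 c=-0.03 z=0.061 a=669
[ 0.46893769  0.99072878 -4.63436126] 0.5698912714735113 0.09565055513850733
```

Run:
```python
from carry import *
L=Loop()
z=.062
while z<.205:
    z=min(z+.032,.215); s,V=L.cycle(z,False)
    if abs(s)>.085: break
else:
  for i in range(5):
    s,V=L.cycle(.215,True,.08)
    if abs(s)>.06: break
```

```text
9.72 s=-0.001 raw=+0.000 p=-0.001 V=+0.032 b=-1.78 th=+0.74 c=-1.16 z=0.073 a=668
 10.22 s=+0.014 raw=+0.015 p=-0.001 V=+0.021 b=-1.51 th=-0.37 c=-1.09 z=0.105 a=688
 10.71 s=+0.022 raw=+0.022 p=-0.000 V=+0.007 b=-1.42 th=-0.82 c=-0.07 z=0.137 a=716
 11.20 s=+0.023 raw=+0.023 p=-0.000 V=-0.001 b=-1.43 th=+0.21 c=-0.32 z=0.169 a=746
 11.69 s=+0.020 raw=+0.019 p=-0.000 V=-0.008 b=-1.47 th=-0.23 c=+0.59 z=0.201 a=784
 12.18 s=+0.014 raw=+0.014 p=-0.000 V=-0.010 b=-1.53 th=+0.85 c=+7.83 z=0.226 a=822
 12.68 s=+0.003 raw=+0.002 p=0.010 V=+0.014 b=-1.71 th=+7.78 c=+9.75 z=0.226 a=820
 13.19 s=+0.010 raw=+0.010 p=0.019 V=+0.047 b=-1.73 th=+9.88 c=+7.52 z=0.226 a=813
 13.69 s=+0.016 raw=+0.017 p=0.049 V=+0.078 b=-1.48 th=+7.92 c=+3.74 z=0.226 a=785
 14.19 s=+0.021 raw=+0.023 p=0.096 V=+0.099 b=-0.97 th=+4.56 c=+0.77 z=0.226 a=749
```

```bash
sed -i 's/p-.05,p+.05/p-.06,p+.06/; s/V\*.4,0,YG/V*.5,0,YG/' carry.py
python3 - <<'E'
from carry import *
L=Loop(); n=0
for i in range(45):
    s,V=L.cycle(.215,True,.08)
    if abs(s)>.07: print("ABORT");break
    n=n+1 if abs(s)<.02 and abs(L.x[0]-YG)<.02 and L.pt==YG else 0
    if n>=14: break
E
```

```text
14.69 s=+0.031 raw=+0.034 p=0.146 V=+0.109 b=-0.39 th=+1.65 c=-1.05 z=0.226 a=715
 15.19 s=+0.035 raw=+0.038 p=0.206 V=+0.112 b=+0.15 th=-0.24 c=-1.91 z=0.226 a=688
 15.69 s=+0.037 raw=+0.039 p=0.265 V=+0.109 b=+0.59 th=-1.25 c=-1.98 z=0.226 a=667
 16.19 s=+0.036 raw=+0.037 p=0.325 V=+0.105 b=+0.94 th=-1.35 c=-1.81 z=0.226 a=644
 16.69 s=+0.030 raw=+0.032 p=0.384 V=+0.099 b=+1.19 th=-1.22 c=-2.82 z=0.226 a=618
 17.19 s=+0.021 raw=+0.023 p=0.444 V=+0.091 b=+1.42 th=-2.19 c=-5.02 z=0.226 a=608
 17.68 s=+0.006 raw=+0.007 p=0.504 V=+0.074 b=+1.67 th=-4.30 c=-6.02 z=0.226 a=599
 18.18 s=-0.003 raw=-0.002 p=0.546 V=+0.055 b=+1.87 th=-5.01 c=-5.94 z=0.226 a=588
 18.67 s=-0.006 raw=-0.006 p=0.570 V=+0.031 b=+1.92 th=-5.59 c=-4.50 z=0.226 a=584
 18.97 s=+0.001 raw=+0.000 p=0.570 V=+0.018 b=+1.85 th=-4.36 c=-3.28 z=0.226 a=579
 19.27 s=+0.002 raw=+0.001 p=0.570 V=+0.006 b=+1.72 th=-3.24 c=-1.72 z=0.226 a=583
 19.57 s=+0.001 raw=-0.000 p=0.570 V=-0.001 b=+1.57 th=-1.68 c=-1.57 z=0.226 a=581
 19.87 s=-0.002 raw=-0.002 p=0.570 V=-0.004 b=+1.45 th=-1.55 c=-1.45 z=0.226 a=583
 20.17 s=-0.004 raw=-0
[... 1269 characters left out ...]
+0.40 th=-0.44 c=-0.40 z=0.226 a=575
 26.58 s=+0.005 raw=+0.005 p=0.570 V=-0.000 b=+0.38 th=-0.39 c=-0.38 z=0.226 a=575
 26.88 s=+0.005 raw=+0.005 p=0.570 V=-0.000 b=+0.37 th=-0.39 c=-0.37 z=0.226 a=574
 27.18 s=+0.005 raw=+0.005 p=0.570 V=-0.000 b=+0.37 th=-0.33 c=-0.37 z=0.226 a=574
 27.48 s=+0.005 raw=+0.005 p=0.570 V=-0.000 b=+0.37 th=-0.38 c=-0.37 z=0.226 a=574
 27.78 s=+0.005 raw=+0.005 p=0.570 V=+0.000 b=+0.37 th=-0.34 c=-0.37 z=0.226 a=574
 28.08 s=+0.005 raw=+0.005 p=0.570 V=-0.000 b=+0.37 th=-0.38 c=-0.37 z=0.226 a=575
 28.38 s=+0.005 raw=+0.005 p=0.570 V=+0.000 b=+0.38 th=-0.38 c=-0.38 z=0.226 a=575
 28.68 s=+0.005 raw=+0.005 p=0.570 V=+0.000 b=+0.37 th=-0.34 c=-0.37 z=0.226 a=574
```

The dish is parked in the middle. I'll hold for 5 s, then check the rack pose against the bath before lowering.

Run:
```python
from carry import *
robot.hold(5.)
L=Loop(); print(rack(),robot.read_t())
ims=[]
for n in("scene","top"):
    d=viewer.get_image(n); ims.append(d["image"][:,:,::-1]); p,a=soap(d,rack()[1]+.053); print(n,"s",(p-C0)@U-rack()[0])
    W,H=cloud(d); h=H[...,0].astype(int)
    wood=(h<18)&(H[...,1]>120)&(H[...,2]>40)&(W[...,2]>.2)&(W[...,2]<.3)&(W[...,1]>.05)&(W[...,0]>.3)
    k,lab,st,c=cv2.connectedComponentsWithStats(wood.astype(np.uint8))
    for i in range(1,k):
        if st[i,4]<50: continue
        q=W[lab==i]; zt=np.percentile(q[:,2],90); q=q[q[:,2]>zt-.006]
        r=cv2.minAreaRect((q[:,:2]*1000).astype(np.float32)); e=np.polyfit(q[:,0],q[:,2],1)[0]
        print(n,c[i].round(),len(q),zt.round(4),np.round(r[0],1),np.round(r[1],1),round(r[2],1),"dz/dx",round(e,3))
cv2.imwrite("pics/both3.png",cv2.resize(np.hstack(ims),(800,300)))
```

```text
(np.float64(0.5698916514410496), np.float64(0.2259913220247292), np.float64(-0.0003839119395868563)) 33.9833
scene s 0.003120135873741936
scene [465. 110.] 214 0.2533 [576.7 479.6] [109.4  18.3] 12.3 dz/dx -0.005
scene [393. 111.] 96 0.2567 [527.3 305. ] [47.6 23.2] 5.8 dz/dx -0.01
scene [356. 159.] 267 0.2539 [632.8 156.4] [106.9  17.1] 11.3 dz/dx -0.013
top s 0.011321164794343641
top [203. 174.] 564 0.2518 [627.  154.6] [107.7  16.1] 9.7 dz/dx -0.001
top [111. 219.] 85 0.2544 [543.4 304.5] [24.4 13.3] 75.2 dz/dx 0.014
top [113. 258.] 383 0.2549 [478.3 295.4] [31.  48.2] 85.2 dz/dx 0.134
```

View pics/both3.png

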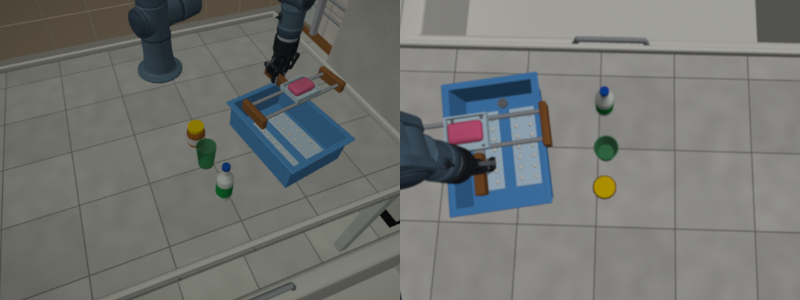

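The rack centre measures (0.605,0.318) against the bath's (0.604,0.320), and the yaws match. The picture shows the cheeks outside both long rims and the dish mid-rack. Lowering now.

Run:
```python
from carry import *
L=Loop(); L.t=robot.read_t(); L.x[1]=0; L.P[:]=np.diag([.002,.002,.0005])**2
for z in list(np.arange(.195,.118,-.02))+[.116,.116]:
    s,V=L.cycle(z,True,.05)
    if abs(s)>.03: break
else:
  n=0
  while (abs(V)>.004 or abs(s)>.015) and n<12: s,V=L.cycle(.116,True,.05); n+=1
  f0=np.array(robot.read_force()); p=np.array(robot.read_tool_pos())
  hit=robot.servo_line([p[0],p[1],.1125],speed=.015,contact_N=2.0)
  print(hit,robot.read_tool_pos(),f0,robot.read_force(),rack(),robot.read_t())
  d=viewer.get_image("scene"); q,a=soap(d,rack()[1]+.053); print("s",(q-C0)@U-rack()[0])
```

```text
34.08 s=+0.005 raw=+0.005 p=0.570 V=+0.000 b=+0.37 th=-0.36 c=-0.37 z=0.226 a=574
 34.58 s=+0.005 raw=+0.005 p=0.570 V=+0.000 b=+0.34 th=+0.08 c=-0.34 z=0.205 a=562
 35.08 s=+0.005 raw=+0.005 p=0.570 V=+0.000 b=+0.30 th=+0.07 c=-0.30 z=0.185 a=546
 35.58 s=+0.005 raw=+0.005 p=0.570 V=+0.000 b=+0.27 th=+0.12 c=-0.27 z=0.165 a=530
 36.08 s=+0.005 raw=+0.004 p=0.570 V=+0.000 b=+0.25 th=+0.13 c=-0.25 z=0.145 a=517
 36.58 s=+0.004 raw=+0.004 p=0.570 V=-0.001 b=+0.19 th=+0.17 c=-0.19 z=0.126 a=509
True [0.51341847 0.30336674 0.11705151] [ 0.41024932 -0.49268567 -4.14113107] [-0.79973447  0.35430067  4.47367252] (np.float64(0.569922530931029), np.float64(0.11705151188354809), np.float64(-5.063729032908698e-05)) 37.55
s 0.0030532484411162075
```

Run:
```python
from carry import *
p=np.array(robot.read_tool_pos())
if robot.read_force()[2]>1: robot.servo_line(p+[0,0,.0004],speed=.01)
print(robot.read_force(),robot.read_tool_pos())
fingers.release(); q0=robot.read_tool_pos(); pr=rack()[0]
def sp(k):
    d=viewer.get_image("scene"); q,a=soap(d,.168); print(k,"s",((q-C0)@U-pr).round(4),a,robot.read_t()); return d
sp("rel"); robot.servo_line(np.array(q0)+[0,0,.1],speed=.08); sp("up")
robot.servo_line(np.array(q0)+[-.1,-.02,.12],speed=.1); robot.hold(1); d=sp("hold")
t=viewer.get_image("top"); print(robot.read_force())
for n,dd in(("scene",d),("top",t)):
    W,H=cloud(dd); h=H[...,0].astype(int)
    wood=(h<18)&(H[...,1]>120)&(H[...,2]>40)&(W[...,2]>.1)&(W[...,2]<.2)&(W[...,1]>.05)&(W[...,0]>.3)
    k,lab,st,c=cv2.connectedComponentsWithStats(wood.astype(np.uint8))
    for i in range(1,k):
        if st[i,4]<50: continue
        q=W[lab==i]; zt=np.percentile(q[:,2],90); q=q[q[:,2]>zt-.006]
        r=cv2.minAreaRect((q[:,:2]*1000).astype(np.float32)); print(n,c[i].round(),zt.round(4),np.round(r[0],1),np.round(r[1],1),round(r[2],1))
cv2.imwrite("pics/both4.png",cv2.resize(np.hstack([d["image"],t["image"]])[:,:,::-1],(800,300)))
```

```text
[0.18228413 0.71503745 1.53806427] [0.51340694 0.30332879 0.11729005]
rel s 0.0048 500 38.725
up s 0.0049 501 40.175
hold s 0.0047 499 42.4167
[ 0.87561537 -0.2324144   0.0896574 ]
scene [377. 139.] 0.1483 [504.5 300.6] [95.5 21.9] 10.1
scene [451. 143.] 0.1454 [574.5 479.6] [108.5  17.1] 10.3
scene [351. 191.] 0.1456 [632.7 155.9] [107.7  15.5] 10.6
top [214. 186.] 0.1437 [627.  154.8] [107.9  15.9] 10.3
top [ 48. 210.] 0.1437 [570.5 478.7] [106.6  16.7] 9.9
top [134. 248.] 0.1462 [501.6 299.6] [95.7 21.5] 9.5
```

View pics/both4.png

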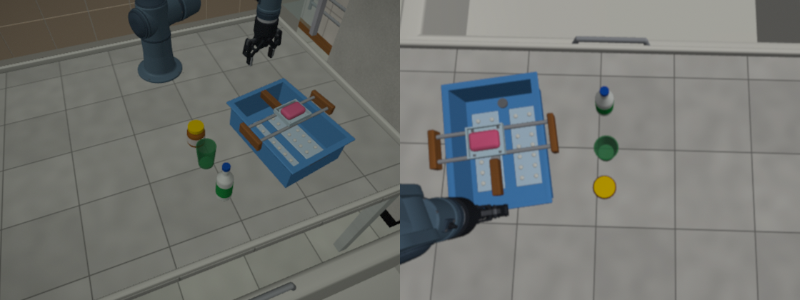

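The picture shows the rack lying square across the bath. Both cheeks are outside the rims, the dish is about 5 mm off the rack's middle and at rest, and the gripper is clear. The bystanders are where they were.

```bash
python3 -c "
from station import robot
print(robot.close_job())"
```

```text
the job is handed in; nothing more can be done
None
```

The job is handed in, with no verdict returned: the rack lies level and square across the middle of the foot bath, released, with the dish at rest about 5 mm from the rack's middle after well over 6 s there while held above the bath, and the other toiletries look undisturbed.

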